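Bring the square tin to the pointer on the sprung tinting turntable and hold it there

ROBOT

A 6-joint arm with a two-finger parallel gripper is mounted at the origin on the work surface. World frame = base frame: x ahead of the robot, y to its left, z up, the work surface at z = 0. Lengths are in m, angles in rad, forces in N, time in s.
With the tool pointing down it reaches from about 0.275 to 0.75 m from the base axis. Payload 10.2 kg.
Tool frame: the origin (TCP) lies midway between the tips of the shut fingers; the grasp point (between the pads) lies 19 mm behind it; x points along the fingers, z is the direction in which the jaws open and shut, and the axes are right-handed (so a half turn about x gives the same grasp; the last joint's range is limited). The gripper opens to 85 mm and grips with 20 to 120 N. Pads are 22 mm wide; open, the fingers measure 114 mm over their backs; the gripper's body (76 mm by 85 mm) begins 54 mm behind the grasp point. The pads swing forward as they close: fully open they stand 13 mm farther back than shut.
Start: joints at [1.1, 0.313, 1.498, -0, 1.331, -0.223], TCP at [0.129, 0.509, 0.209] pointing down, gripper open.
Joint ranges: [-2.94, 2.94], [-0.97, 2.17], [0.19, 2.56], [-1.23, 4.37], [0.02, 3.11], [-2.88, 2.88]. Speed limits (rad/s): [2.39, 2.39, 3.01, 3.14, 3.14, 3.14].

INTERFACE

Orientations are given as a unit quaternion [x, y, z, w].
In Python, from bench import sensors, imaging, job_done gives the robot as it stands. The module is installed in compiled form; this text tells all that it offers.
- The arm moves only by the tool jog_arm, never from a script. Its argument "increments" is one flat list of numbers, 7 for each row, row after row: the shift along the tool's x, y, z in mm, then the turn, a rotation vector about the tool's x, y, z in degrees, then the finger opening in mm, from 0 to 85.4. In form: [dx, dy, dz, ax, ay, az, jaw, dx, dy, dz, ax, ay, az, jaw, ...]. A call has 1 to 10 rows; each row shifts and turns the pose as measured when the row begins, along the tool's axes as they then stand; what a row does not reach is not made up. A row lasts 1/10 s, in which the tool goes at most 50 mm and 8.59 degrees, less where a joint would pass 70% of its speed; a pose out of reach is approached as far as the arm can. A call with a gripper value outside its range is refused whole. The fingers move at their own pace and stop on an object; "newtons" is the grip in N (left out, the last holds). Time passes only in rows, so rows that do not move let the fingers close. It gives the time, the measured TCP pose, the force and the opening at its end, in the units of the state.
- sensors.read_state(): the state, without advancing time (a new reading comes with each control period).
- imaging.capture(name): name is "side" or "top"; returns a dict with "pixels" (400x640x3 uint8, blue, green, red), "depth" (400x640 float32, m along the optical axis (not along the pixel's ray), 0 where there is no reading), "intrinsics" (3x3 intrinsics, pixels), "position" and "rotation" of the camera in the world. Camera axes: x right, y down, z forward; pixel columns grow to the right and rows downward; lengths in m; the calibration is good to about 2 mm. A picture is of the moment at which its call begins.
- job_done(): hands the job in, once; it reports no verdict.
The state is a dict: "time": time; "joint_positions": joint angles; "dq": joint speeds; "joint_efforts": joint torques, N m; "position": TCP position; "ee_rot": TCP orientation; "wrist_force": force on the tool from outside, world axes, zero at the start; "moment": the same for the moment, N m; "grip_width": finger opening in m.
Only numpy, scipy, OpenCV 4.12 (cv2) and the standard library are available. Lean on these libraries where they do the work, as an engineer would, in place of code of your own. Each camera call takes 0.05 s, during which the arm holds its last target.

TASK

Take the upright crank knob of the tinting turntable and turn the table until the square tin stands squarely at the fixed pointer, then keep it still there: the turntable springs back if let go, so finish while still holding the knob. Leave all four tins standing in their rings, and do not disturb the things on the bench around it.

Things in the scene. Friction and masses are not known exactly. Their poses are not given: they have to be found in the camera images.
- hub (a point): Centre of the turntable's upper face, on its vertical turning axis, 45 mm above the bench. The turntable is a dark steel disc 290 mm in diameter on a fixed dark foot. It has six stations, 60 degrees apart: the crank at one, a fixed white rinse beaker opposite the crank, and a tin standing loose in a black ring (14 mm high, about 1 to 3 mm of play) at each of the other four, centred 100 mm from the axis. All the tins and the beaker end lower than 165 mm above the bench.
- front_place (a point): Point on the fixed foot, 100 mm from the turntable's axis on the pointer's side and 104 mm above the bench: where the centre of a tin is when it faces the pointer. The pointer is a fixed upright steel blade (65 mm high, 12 mm wide) just outside the disc, 172 mm from the axis, in the same direction. At the start the crank stands at this front station.
- turntable (a joint): Angle of the turntable (rad), positive counter-clockwise from above; 0 is its parking place, with the crank at the pointer; stops at -2.7 and 2.7. A spring (0.15 N m per rad, with slow damping of 0.12 N m s per rad) turns it back to 0 whenever it is let go, so it needs about 1.5 to 3 N at the knob to be held away.
- crank_knob: Black upright cylindrical knob, 26 mm in diameter and 64 mm high, on a thin steel post of the turntable, 112 mm from the axis; origin at its centre, about 210 mm above the bench, so it stands clear above all the tins. It spins freely on its post, so a gripper holding it from above need not turn with the turntable. It cannot be lifted off.
- tin_center (a point): Centre of the square tin, half-way up (59 mm above its underside): the only square one of the four tins and the tallest, plain tinplate with a flat white square lid, 51 x 51 mm, 118 mm high; about 0.28 kg; standing loose in one of the four rings.
- tin_flat: Round tinplate tin with a flat white lid, 72 mm in diameter, 90 mm high, loose in a ring of the turntable. Origin at the centre of its underside.
- tin_cone: Round tinplate tin with a white cone-shaped top, 70 mm in diameter, 104 mm high, loose in a ring of the turntable. Origin at the centre of its underside.
- tin_low: Low round tinplate tin with a white lid and small round cap, 70 mm in diameter, 78 mm high, loose in a ring of the turntable. Origin at the centre of its underside.
- brush: Paint brush lying on the bench to the robot's left; bystander.
- solvent_bottle: White bottle, 60 mm in diameter, 150 mm high, standing to the robot's left; bystander. Origin at the centre of its underside.
- screwdriver: Screwdriver lying on the bench to the robot's right; bystander.
- putty_tub: Low white tub with grey lid, 106 mm across, 75 mm high, standing to the robot's right; bystander. Origin at the centre of its underside.
Things that resemble listed ones, but are neither listed nor needed, are in the scene too. Leave any green or red look-alike of the tin_low alone.

How it is judged:
At the end, for the whole second after the job is handed in: The square tin's centre is within 18 mm (horizontally) of the front place at the pointer, the turntable is still (under 0.06 rad/s), the fingers hold or press the crank knob with more than 0.4 N, and all four tins stand upright (within 0.15 rad) in their rings (horizontal distance between tin_center and front_place below 0.018 m and velocity of joint turntable between -0.06 and 0.06 rad/s and contact force between the fingers and crank_knob above 0.4 N and height (world z) of tin_center between 0.094 and 0.114 m and angle between each of tin_center, tin_flat, tin_cone, tin_low's own z axis and vertical below 0.15 rad and height (world z) of tin_flat between 0.035 and 0.055 m and height (world z) of tin_cone between 0.035 and 0.055 m and height (world z) of tin_low between 0.035 and 0.055 m); the arm keeps its last pose, push and grip.
It fails at once if a tin is lifted out of its ring or tipped (height (world z) of tin_center above 0.124 m or angle between any of tin_center, tin_flat, tin_cone, tin_low's own z axis and vertical above 0.4 rad or height (world z) of any of tin_flat, tin_cone, tin_low above 0.065 m).
It fails at once if something standing or lying on the bench is pushed more than 30 mm (distance of any of brush, solvent_bottle, screwdriver, putty_tub from where it was at the start of the episode above 0.03 m).
It also fails if it takes over 32 s, if anything falls off the work surface, if the arm or the gripper's body presses on something with over 40 N, if the wrist force passes 120 N, or if a joint passes its speed limit or range.

## Working session

There is one attempt and no reset: what is moved stays moved. The work goes in short steps, Python scripts to look and compute and a tool call to move; the robot and the scene stay as the last step left them, time stands still between calls to the robot, and variables do not carry over. Pictures are saved under pics/ and viewed, and the job is handed in when it is done.

Besides the shell and the picture viewer there is one more tool, called after ">>>" as name(argument=value, ...) on one line, values as JSON. jog_arm: Moves the arm, as the interface text tells. Its arguments: {"type":"object","properties":{"increments":{"type":"array","items":{"type":"number"}},"newtons":{"type":"number"}},"required":["increments"]}

```bash
mkdir -p pics; cat > h.py <<'E'
import numpy as np, cv2
from bench import sensors, imaging
def cap(n,f):
    c=imaging.capture(n); cv2.imwrite('pics/'+f+'.png',c['pixels']); np.savez(f+'.npz',**c); return c
def pts(c):
    K=c['intrinsics'];d=c['depth'];v,u=np.mgrid[:400,:640]
    p=np.stack([(u-K[0,2])/K[0,0]*d,(v-K[1,2])/K[1,1]*d,d],-1)
    return p@np.array(c['rotation']).T+c['position']
E
python3 - <<'E'
from h import *
for n in('top','side'):
    c=cap(n,n+'0'); print(n,c['position'],np.round(c['rotation'],3),c['intrinsics'])
s=sensors.read_state();print(s)
E
```

```text
top [ 0.50817627 -0.0032041   1.58541597] [ 0.716 -0.697  0.025 -0.021] [[499.9595857    0.         315.40741506]
 [  0.         499.9595857  200.42854405]
 [  0.           0.           1.        ]]
side [ 0.24129938 -1.059331    1.08850161] [ 0.889 -0.165  0.069 -0.421] [[406.42343165   0.         316.08285964]
 [  0.         406.42343165 205.96693068]
 [  0.           0.           1.        ]]
{'time': 0.1, 'joint_positions': array([ 1.09959298e+00,  3.13395406e-01,  1.49834949e+00,  4.94729936e-06,
        1.33101132e+00, -2.23400783e-01]), 'dq': array([-7.95297528e-05, -1.85957867e-03, -2.22936203e-03,  1.42644069e-03,
       -2.89198287e-04,  1.37146368e-03]), 'joint_efforts': array([ 1.96971472e-03, -4.12901008e+01, -2.60142320e+01, -1.37153256e-04,
        3.03065935e-03,  5.38395398e-06]), 'position': array([0.12866207, 0.50872929, 0.208696  ]), 'ee_rot': array([-0.43454734,  0.55833269,  0.43420139,  0.55758619]), 'wrist_force': array([-0.63919141,  0.56247338,  0.39425474]), 'moment': array([0.05352624, 0.01578245, 0.0200906 ]), 'grip_width': 0.08588769563501406}
```

```bash
sed -i "s/np.array(c\['rotation'\]).T/Rotation.from_quat(c['rotation']).as_matrix().T/; 1a from scipy.spatial.transform import Rotation" h.py
python3 - <<'E'
from h import *
c=dict(np.load('top0.npz')); p=pts(c)
for v,u in((200,320),(100,100),(300,500)): print(p[v,u])
cv2.imwrite('pics/top0b.png',cv2.resize(c['pixels'],(800,500)))
print(Rotation.from_quat(sensors.read_state()['ee_rot']).as_matrix().round(3))
E
```

```text
[ 0.61356462 -0.02598912 -0.0015537 ]
[ 0.91737399  0.69051703 -0.00483252]
[ 0.31425136 -0.59795415  0.0055914 ]
[[-0.001 -0.969  0.245]
 [-0.001  0.245  0.969]
 [-1.     0.    -0.001]]
```

View pics/top0.png

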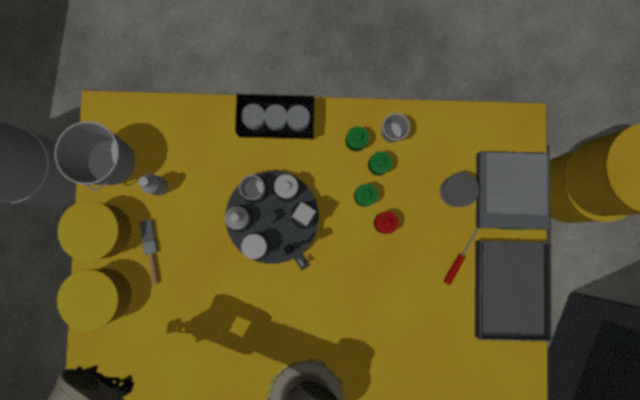

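View pics/side0.png

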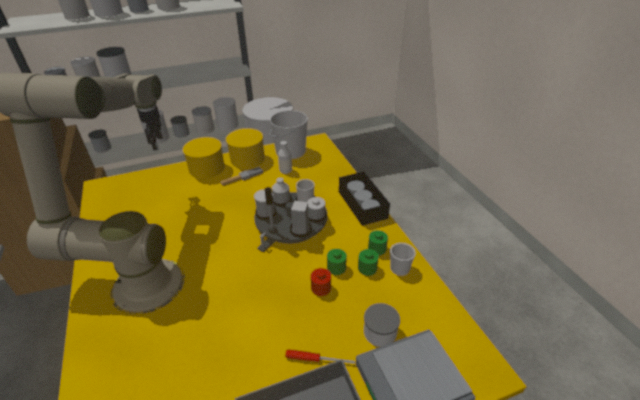

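```bash
python3 - <<'E'
from h import *
c=dict(np.load('top0.npz')); p=pts(c); im=c['pixels'][150:290,210:340]
cv2.imwrite('pics/zoomt.png',cv2.resize(im,None,fx=5,fy=4.2,interpolation=cv2.INTER_CUBIC)*1)
s=dict(np.load('side0.npz')); q=pts(s)
cv2.imwrite('pics/zooms.png',cv2.resize(s['pixels'][170:260,240:340],None,fx=6,fy=6,interpolation=cv2.INTER_CUBIC))
# disc: fit points near z 0.045
m=(abs(p[...,2]-.045)<.006); m[:150]=0;m[290:]=0;m[:,:210]=0;m[:,340:]=0
cn,_=cv2.findContours(m.astype(np.uint8),0,1); cn=max(cn,key=cv2.contourArea)
print(cv2.minEnclosingCircle(cn))
for name,P in(('top',p),('side',q)):
    mm=(abs(P[...,0]-.47)<.16)&(abs(P[...,1]-.09)<.16)&(P[...,2]>.17)
    print(name,mm.sum()); print(np.c_[np.argwhere(mm)[:,::-1],P[mm].round(3)][:60])
E
```

```text
((271.7073059082031, 216.8027801513672), 47.02743148803711)
top 1103
[[ 2.000e+00  0.000e+00  5.080e-01 -3.000e-03  1.585e+00]
 [ 3.400e+01  0.000e+00  5.080e-01 -3.000e-03  1.585e+00]
 [ 5.800e+01  0.000e+00  5.080e-01 -3.000e-03  1.585e+00]
 [ 1.060e+02  0.000e+00  5.080e-01 -3.000e-03  1.585e+00]
 [ 1.360e+02  1.000e+00  5.080e-01 -3.000e-03  1.585e+00]
 [ 2.290e+02  1.000e+00  5.080e-01 -3.000e-03  1.585e+00]
 [ 8.200e+01  2.000e+00  5.080e-01 -3.000e-03  1.585e+00]
 [ 3.110e+02  2.000e+00  5.080e-01 -3.000e-03  1.585e+00]
 [ 4.870e+02  2.000e+00  5.080e-01 -3.000e-03  1.585e+00]
 [ 5.320e+02  2.000e+00  5.080e-01 -3.000e-03  1.585e+00]
 [ 7.000e+01  3.000e+00  5.080e-01 -3.000e-03  1.585e+00]
 [ 3.980e+02  3.000e+00  5.080e-01 -3.000e-03  1.585e+00]
 [ 1.100e+02  4.000e+00  5.080e-01 -3.000e-03  1.585e+00]
 [ 3.200e+02  4.000e+00  5.080e-01 -3.000e-03  1.585e+00]
 [ 1.660e+02  5.000e+00  5.080e-01 -3.000e-03  1.585e+00]
 [ 3.320e+02  5.000e+00  5.080e-01 -3.000e-03  1.585e+00]
 [ 5.020e+02  5.000e+00  5.080e-01 -3.000e-03  1.585e+00]
 [ 2.460e+02  7.000e+00  5.080e-01 -3.000e-03
[... 4639 characters left out ...]
4.55e-01 5.70e-02 2.25e-01]
 [2.66e+02 1.93e+02 4.57e-01 5.10e-02 2.29e-01]
 [2.67e+02 1.93e+02 4.60e-01 4.50e-02 2.32e-01]
 [2.68e+02 1.93e+02 4.64e-01 4.70e-02 2.30e-01]
 [2.69e+02 1.93e+02 4.67e-01 4.40e-02 2.31e-01]
 [2.70e+02 1.93e+02 4.69e-01 4.20e-02 2.32e-01]
 [2.71e+02 1.93e+02 4.75e-01 5.10e-02 2.24e-01]
 [2.72e+02 1.93e+02 4.78e-01 4.90e-02 2.24e-01]
 [2.65e+02 1.94e+02 4.55e-01 5.80e-02 2.20e-01]
 [2.66e+02 1.94e+02 4.57e-01 5.30e-02 2.23e-01]
 [2.67e+02 1.94e+02 4.59e-01 4.40e-02 2.29e-01]
 [2.68e+02 1.94e+02 4.63e-01 4.50e-02 2.27e-01]
 [2.69e+02 1.94e+02 4.66e-01 4.30e-02 2.28e-01]
 [2.70e+02 1.94e+02 4.70e-01 4.40e-02 2.26e-01]
 [2.71e+02 1.94e+02 4.74e-01 5.10e-02 2.20e-01]]
```

View pics/zoomt.png

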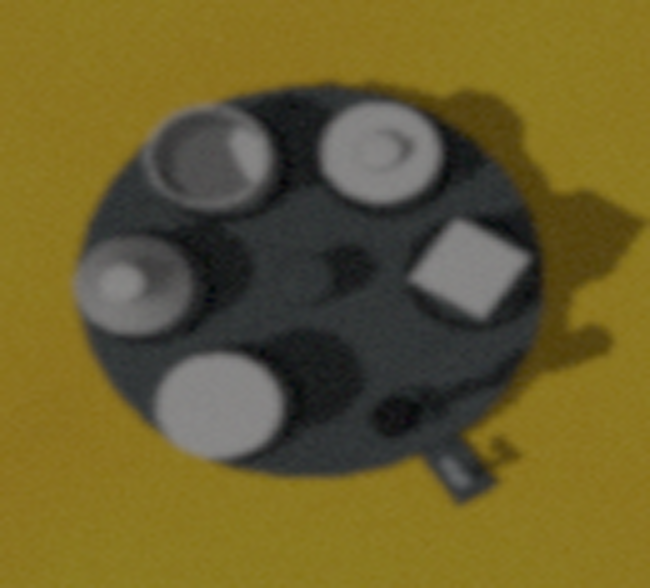

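View pics/zooms.png

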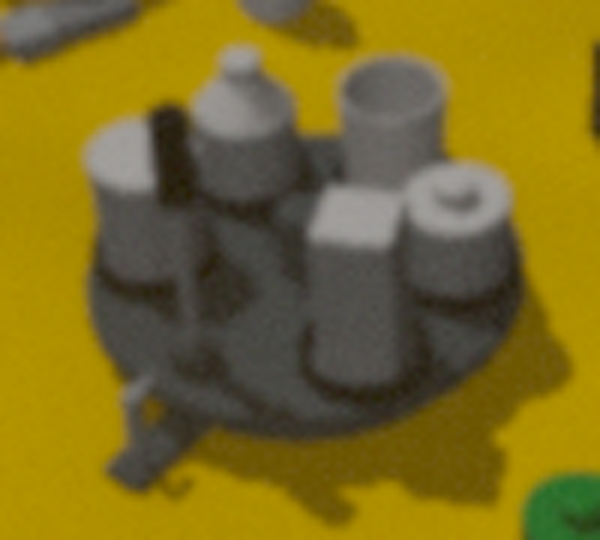

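```bash
cat >> h.py <<'E'
def ray(c,u,v,z):
    K=c['intrinsics'];d=Rotation.from_quat(c['rotation']).as_matrix()@np.array([(u-K[0,2])/K[0,0],(v-K[1,2])/K[1,1],1]);o=np.array(c['position'])
    return o+d*(z-o[2])/d[2]
E
python3 - <<'E'
from h import *
c=dict(np.load('top0.npz'));p=pts(c);s=dict(np.load('side0.npz'));q=pts(s)
g=c['pixels'].max(2).astype(int)
# disc edge: yellow saturation mask
hsv=cv2.cvtColor(c['pixels'],cv2.COLOR_BGR2HSV)
for ch in (1,): print(hsv[216,215:330:4,1])
m=(abs(p[...,2]-.045)<.006); m[:150]=0;m[290:]=0;m[:,:210]=0;m[:,340:]=0
r=p[m]; x,y=r[:,0],r[:,1]
print('ext',x.min(),x.max(),y.min(),y.max())
h=ray(c,271.7,216.8,.045);print('hub',h)
# square lid
b=(c['pixels'].min(2)>105).astype(np.uint8); b[:150]=0;b[290:]=0;b[:,:210]=0;b[:,340:]=0
n,l,st,ce=cv2.connectedComponentsWithStats(b)
for i in range(1,n):
    if st[i,4]>40: 
        P=ray(c,*ce[i],float(np.median(p[...,2][l==i]))); print(ce[i].round(1),st[i,4],P.round(4),np.hypot(*(P-h)[:2]).round(4),np.degrees(np.arctan2(*(P-h)[1::-1])))
# knob top view: dark pixels near
d=(g<38).astype(np.uint8); d[:240]=0;d[258:]=0;d[:,:280]=0;d[:,300:]=0
print(g[240:258,280:302])
E
```

```text
[193 201 174   2   4   6   3   3  10  55  31  28  24  15  25  26  17   7
  19  15   8   4   2   4   4  21 201 195 218]
ext 0.41254439397112197 0.697218170487837 -0.02098669581198496 0.26431127951200145
hub [0.55465456 0.12202997 0.045     ]
[285.3 185.9] 387 [0.6452 0.0794 0.1096] 0.1001 -25.20380167418905
[259.4 186. ] 65 [0.6484 0.1627 0.0496] 0.1022 23.453079550855872
[303.4 213.4] 279 [0.5631 0.0226 0.1625] 0.0998 -85.16462420128376
[232.8 220.5] 168 [0.5384 0.2281 0.127 ] 0.1073 98.7289025617703
[253.2 246.3] 463 [0.4654 0.1653 0.135 ] 0.0992 154.12330483036808
[[23 30 36 43 52 55 56 54 53 52 55 53 57 55 51 51 55 56 57 56 56 51]
 [35 34 40 51 51 56 53 54 53 51 53 50 49 51 47 45 51 53 51 46 50 40]
 [29 30 36 49 51 50 54 55 49 50 42 44 41 40 39 39 37 43 44 46 38 33]
 [31 31 44 49 55 55 51 50 43 43 45 48 45 39 32 31 32 36 41 34 35 34]
 [34 41 49 51 48 52 47 41 32 35 31 34 41 37 28 22 36 31 32 37 28 36]
 [41 48 52 53 51 46 37 26 25 18 25 25 29 34 27 27 29 27 29 32 39 44]
 [41 53 53 51 46 37 31 18 20 22 24 18 14 14 28 29 29 28 28 39 48 51]
 [47 53 52 47 44 26 26 25 21 23 24 21 14 16 23 37 28 30 33 39 51 50]
 [53 51 52 44 35 18 17 22 31 23 22 19 13 20 30 38 40 35 38 41 50 52]
 [52 49 49 43 33 24 20 19 28 19 26 16 21 24 38 36 42 38 43 51 53 53]
 [51 51 53 46 36 29 20 25 24 21 30 21 20 25 36 44 45 48 50 54 50 50]
 [55 51 53 47 40 31 25 29 19 23 21 16 24 34 47 51 52 52 52 58 54 53]
 [51 55 55 52 49 34 26 26 24 24 28 32 41 39 50 54 58 52 55 55 52 54]
 [53 54 51 55 52 44 37 24 25 31 34 44 49 52 52 54 54 52 56 49 46 49]
 [54 53 50 52 52 51 46 44 42 45 46 52 54 56 54 55 55 55 48 49 46 51]
 [55 58 54 51 51 53 52 51 46 50 53 50 54 55 53 54 54 51 53 45 45 47]
 [58 51 55 54 51 55 53 53 55 57 54 52 54 58 50 50 51 49 55 51 51 50]
 [53 50 54 54 54 57 52 53 53 51 53 56 57 56 55 50 50 59 56 53 53 52]]
```

```bash
cat >> h.py <<'E'
def to(target):
    s=sensors.read_state();R=Rotation.from_quat(s['ee_rot']).as_matrix()
    return (R.T@(np.array(target)-s['position'])*1000).round(1)
HUB=np.array([.5547,.1220])
E
python3 - <<'E'
from h import *
c=dict(np.load('top0.npz'));s=dict(np.load('side0.npz'));q=pts(s)
for u,v in ((288.5,248.5),(289.5,249)):
    P=ray(c,u,v,.242);print(P,np.hypot(*(P[:2]-HUB)),np.degrees(np.arctan2(*(P[:2]-HUB)[::-1])))
mm=(abs(q[...,0]-.47)<.03)&(abs(q[...,1]-.06)<.05)&(q[...,2]>.185)&(q[...,2]<.235)
Q=q[mm];print(len(Q),Q.min(0),Q.max(0),np.median(Q,0))
print('pointer')
p=pts(c)
pm=(p[...,2]>.04)&(p[...,2]<.09)&(np.hypot(p[...,0]-HUB[0],p[...,1]-HUB[1])>.158)&(np.hypot(p[...,0]-HUB[0],p[...,1]-HUB[1])<.185)
print(np.degrees(np.arctan2(p[pm][:,1]-HUB[1],p[pm][:,0]-HUB[0])).round(1))
print(to([.4626,.0583,.32]))
E
```

```text
[0.46514963 0.0583965  0.242     ] 0.10983930816279362 -144.6155784396281
[0.46388824 0.05568363 0.242     ] 0.11244837729299725 -143.86076633802037
82 [0.45436361 0.04187774 0.18634694] [0.47897775 0.06009691 0.23450673] [0.46402162 0.04844933 0.21227236]
pointer
[-144.8 -146.2 -145.3 -144.4 -146.8 -145.9 -145.  -144.1 -143.4 -146.4
 -145.5 -144.6 -143.9 -147.1 -146.1 -145.2 -144.4 -146.6 -145.7]
[-111.  -434.2 -354.9]
```

>>> jog_arm(increments=[-40, 0, 0, 0, 0, 0, 85, -40, 0, 0, 0, 0, 0, 85, -30, -30, -24, 0, 0, 0, 85, 0, -38, -31, 0, 0, 0, 85, 0, -38, -31, 0, 0, 0, 85, 0, -38, -31, 0, 0, 0, 85, 0, -38, -31, 0, 0, 0, 85, 0, -38, -31, 0, 0, 0, 85, 0, -38, -31, 0, 0, 0, 85, 0, -38, -31, 0, 0, 0, 85], newtons=40)

```text
time: 1.1
position: [0.3588, 0.1967, 0.3211]
ee_rot: [-0.439, 0.558, 0.436, 0.554]
wrist_force: [1.1, -0.3, 0.8]
grip_width: 0.0851
```

```bash
python3 -c "
from h import *
print(to([.4635,.058,.30]),sensors.read_state()['position'])"
```

```text
[  21.7 -134.5 -110.1] [0.35877608 0.19674342 0.3210804 ]
```

>>> jog_arm(increments=[0, -38, -31, 0, 0, 0, 85, 0, -38, -31, 0, 0, 0, 85, 0, -30, -24, 0, 0, 0, 85, 0, -15, -12, 0, 0, 0, 85, 0, 0, 0, 0, 0, 0, 85])

```text
time: 1.6
position: [0.4565, 0.0637, 0.3197]
ee_rot: [-0.436, 0.561, 0.434, 0.554]
wrist_force: [-0.2, 0.8, -0.1]
grip_width: 0.085
```

```bash
python3 -c "
from h import *
print(to([.4635,.058,.30]),sensors.read_state()['position']);cap('side','s1')"
```

```text
[19.7 -8.3 -3.7] [0.4564811  0.06374721 0.31973215]
```

View pics/s1.png

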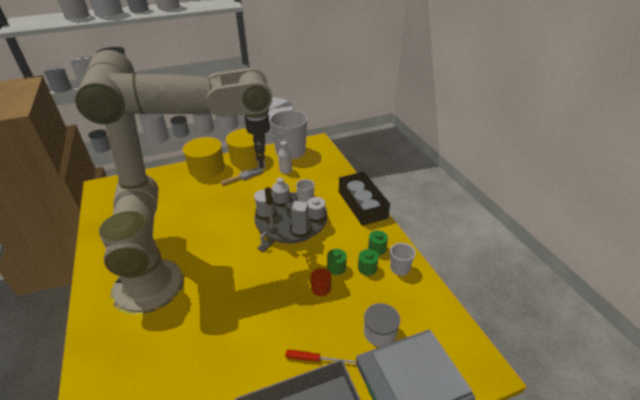

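>>> jog_arm(increments=[10, -8, -4, 0, 0, 0, 85, 25, 0, 0, 0, 0, 0, 85, 25, 0, 0, 0, 0, 0, 85, 0, 0, 0, 0, 0, 0, 85])

```text
time: 2.05
position: [0.4614, 0.0611, 0.2566]
ee_rot: [-0.437, 0.559, 0.436, 0.553]
wrist_force: [-0.8, 0.0, -0.5]
grip_width: 0.0848
```

```bash
python3 -c "
from h import *
print(to([.4635,.058,.194]),sensors.read_state()['position']);c=cap('top','t1')
cv2.imwrite('pics/t1z.png',cv2.resize(c['pixels'][150:300,200:350],None,fx=4,fy=4))"
```

```text
[62.6 -3.  -2. ] [0.46136668 0.06105843 0.25664443]
```

View pics/t1z.png

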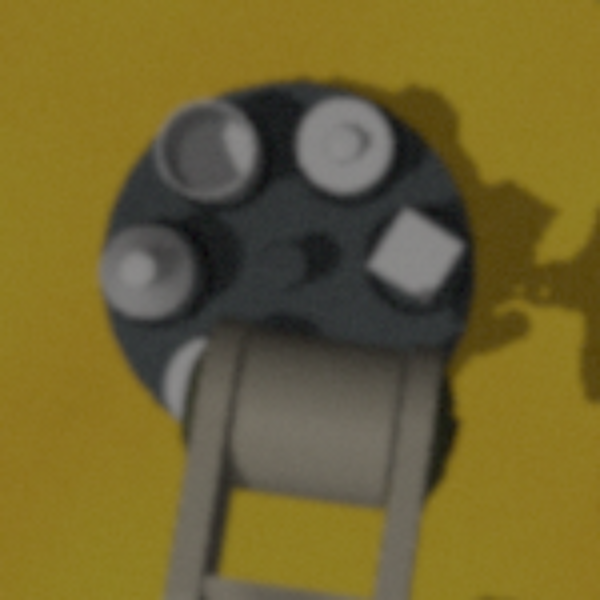

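>>> jog_arm(increments=[24, -3, -2, 0, 0, 0, 85, 22, 0, 0, 0, 0, 0, 85, 16, 0, 0, 0, 0, 0, 85, 2, 0, 0, 0, 0, 0, 70, 0, 0, 0, 0, 0, 0, 50, 0, 0, 0, 0, 0, 0, 32, 0, 0, 0, 0, 0, 0, 10, 0, 0, 0, 0, 0, 0, 10], newtons=40)

```text
time: 2.9
position: [0.4678, 0.0594, 0.2021]
ee_rot: [-0.443, 0.554, 0.433, 0.556]
wrist_force: [-0.2, -0.3, -7.1]
grip_width: 0.0245
```

```bash
python3 -c "
from h import *
s=sensors.read_state();print(s['position'],s['grip_width'],s['wrist_force']);c=cap('side','s2')
cv2.imwrite('pics/s2z.png',cv2.resize(c['pixels'][150:270,220:350],None,fx=5,fy=5))"
```

```text
[0.46777791 0.05944334 0.20206117] 0.02445866341982366 [-0.19371491 -0.30856167 -7.06711098]
```

View pics/s2z.png

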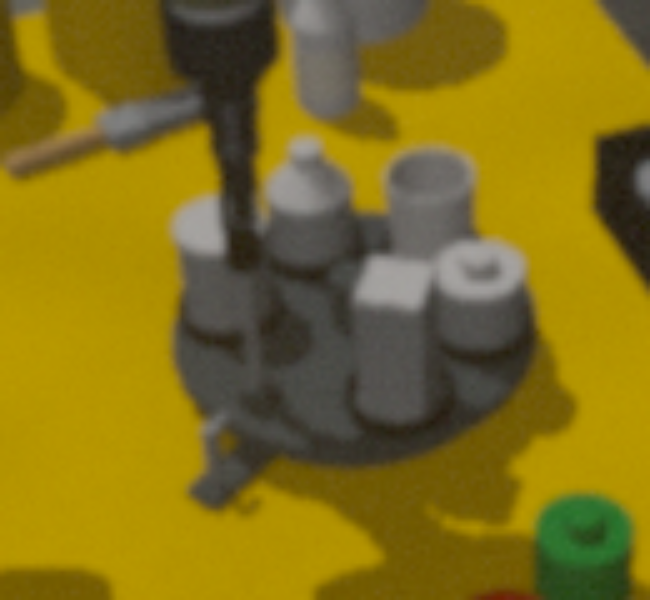

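```bash
cat >> h.py <<'E'
P0=np.array([.4678,.0594,.2021]); A0=-145.0
def knob(a): return HUB+.112*np.array([np.cos(np.radians(a)),np.sin(np.radians(a))])
def plan(a1,n):
    s=sensors.read_state();R=Rotation.from_quat(s['ee_rot']).as_matrix()
    k=s['position'][:2]-P0[:2]+knob(A0)
    v=k-HUB; a=np.degrees(np.arctan2(v[1],v[0])); a=a-360 if a>0 else a
    print('t',s['time'],'ang',a.round(2),'r',np.hypot(*v).round(4),'z',s['position'][2].round(4),'F',s['wrist_force'].round(1),'w',s['grip_width'].round(4))
    w=[np.append(knob(b)-knob(A0),0)+P0 for b in np.linspace(a,a1,n+1)][1:]
    prev=s['position']
    for t in w: print((R.T@(t-prev)*1000).round(1)); prev=t
E
python3 -c "
from h import *
plan(-163,6)"
```

```text
Traceback (most recent call last):
  File "h.py", line 23, in plan
    print('t',s['time'],'ang',a.round(2),'r',np.hypot(*v).round(4),'z',s['position'][2].round(4),'F',s['wrist_force'].round(1),'w',s['grip_width'].round(4))
                                                                                                                                   ^^^^^^^^^^^^^^^^^^^^^
AttributeError: 'float' object has no attribute 'round'
```

```bash
sed -i "s/s\['grip_width'\].round(4)/round(s['grip_width'],4)/" h.py
python3 -c "
from h import *
plan(-163,6)"
```

```text
t 2.95 ang -144.95 r 0.112 z 0.202 F [-2.3 -0.2  0.4] w 0.0241
[-0.2  4.3  4. ]
[-0.1  4.1  4.2]
[-0.1  3.9  4.4]
[-0.1  3.6  4.6]
[-0.1  3.4  4.8]
[-0.1  3.1  5. ]
```

>>> jog_arm(increments=[0, 4.3, 4, 0, 0, 0, 10, 0, 4.1, 4.2, 0, 0, 0, 10, 0, 3.9, 4.4, 0, 0, 0, 10, 0, 3.6, 4.6, 0, 0, 0, 10, 0, 3.4, 4.8, 0, 0, 0, 10, 0, 3.1, 5, 0, 0, 0, 10])

```text
time: 3.55
position: [0.4534, 0.0936, 0.2021]
ee_rot: [-0.444, 0.552, 0.431, 0.558]
wrist_force: [5.6, 0.1, -3.6]
grip_width: 0.0242
```

```bash
python3 -c "
from h import *
plan(-183,8)"
```

```text
t 3.55 ang -164.2 r 0.1104 z 0.2021 F [ 5.6  0.1 -3.6] w 0.0242
[-0.1  3.6  3.2]
[-0.1  2.   4.1]
[-0.1  1.8  4.2]
[-0.1  1.7  4.3]
[-0.   1.5  4.4]
[-0.   1.3  4.4]
[-0.   1.1  4.5]
[-0.   0.9  4.5]
```

>>> jog_arm(increments=[0, 2.2, 4, 0, 0, 0, 10, 0, 2, 4.1, 0, 0, 0, 10, 0, 1.8, 4.2, 0, 0, 0, 10, 0, 1.7, 4.3, 0, 0, 0, 10, 0, 1.5, 4.4, 0, 0, 0, 10, 0, 1.3, 4.4, 0, 0, 0, 10, 0, 1.1, 4.5, 0, 0, 0, 10, 0, 0.9, 4.5, 0, 0, 0, 10])

```text
time: 4.35
position: [0.4514, 0.1327, 0.2021]
ee_rot: [-0.448, 0.55, 0.429, 0.56]
wrist_force: [6.6, -1.5, -4.2]
grip_width: 0.0245
```

```bash
python3 -c "
from h import *
plan(-199,7);c=cap('top','t3')
cv2.imwrite('pics/t3z.png',cv2.resize(c['pixels'][150:300,200:350],None,fx=4,fy=4))"
```

```text
t 4.35 ang -184.78 r 0.1086 z 0.2021 F [ 6.6 -1.5 -4.2] w 0.0245
[-0.1  3.9  3.4]
[-0.   0.4  4. ]
[-0.   0.2  4. ]
[-0.   0.1  4. ]
[-0. -0.  4.]
[-0.  -0.2  4. ]
[-0.  -0.3  4. ]
```

View pics/t3z.png

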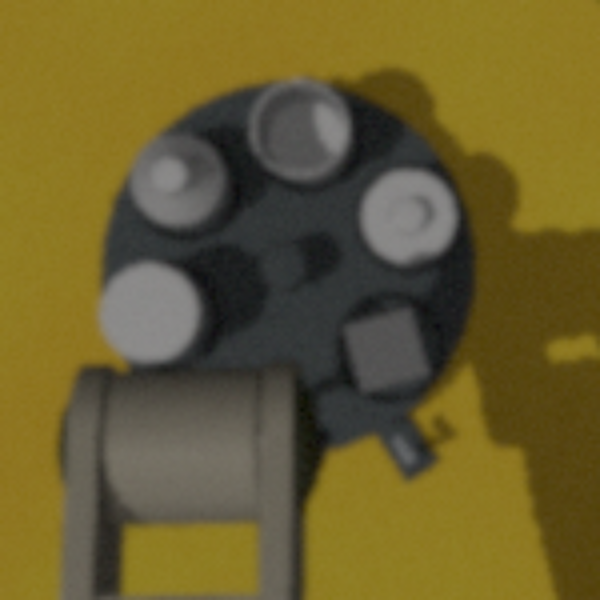

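>>> jog_arm(increments=[0, 0.6, 4, 0, 0, 0, 10, 0, 0.4, 4, 0, 0, 0, 10, 0, 0.2, 4, 0, 0, 0, 10, 0, 0.1, 4, 0, 0, 0, 10, 0, 0, 3.5, 0, 0, 0, 10, 0, -0.2, 3, 0, 0, 0, 10, 0, 0, 2, 0, 0, 0, 10, 0, 0, 0, 0, 0, 0, 10])

```text
time: 5.2
position: [0.4575, 0.1575, 0.2021]
ee_rot: [-0.451, 0.55, 0.426, 0.56]
wrist_force: [2.5, -2.0, -2.9]
grip_width: 0.0239
```

```bash
cat >> h.py <<'E'
def look(f):
    c=cap('top',f);p=pts(c)
    cv2.imwrite('pics/'+f+'z.png',cv2.resize(c['pixels'][150:300,200:350],None,fx=4,fy=4))
    m=(abs(p[...,2]-.163)<.012)&(np.hypot(p[...,0]-HUB[0],p[...,1]-HUB[1])<.15)
    n,l,st,ce=cv2.connectedComponentsWithStats(m.astype(np.uint8))
    F=HUB+.1*np.array([np.cos(np.radians(-145.3)),np.sin(np.radians(-145.3))])
    for i in range(1,n):
        if st[i,4]>60:
            P=ray(c,*ce[i],.163);v=P[:2]-HUB;print(ce[i],st[i],P.round(4),np.hypot(*v).round(4),np.degrees(np.arctan2(v[1],v[0])).round(2),'off mm',(P[:2]-F)*1000)
E
python3 -c "
from h import *
plan(-205,4);look('t4')"
```

```text
t 5.2 ang -198.34 r 0.1075 z 0.2021 F [ 2.5 -2.  -2.9] w 0.0239
[-0.1  4.1  3.6]
[-0.  -0.4  3.2]
[-0.  -0.5  3.2]
[-0.  -0.6  3.2]
[290.52647975 242.69470405] [282 234  18  19 321] [0.4792 0.0568 0.163 ] 0.0998 -139.19 off mm [ 6.66468267 -8.30373411]
```

View pics/t4z.png

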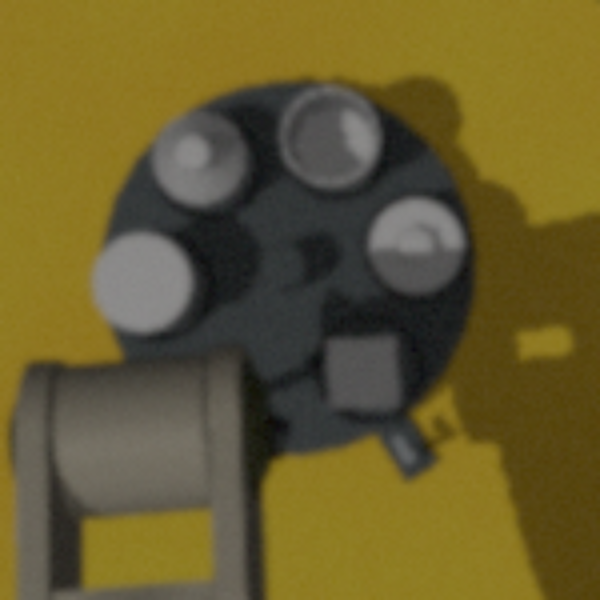

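>>> jog_arm(increments=[0, -0.3, 3, 0, 0, 0, 10, 0, -0.4, 3, 0, 0, 0, 10, 0, -0.4, 3, 0, 0, 0, 10, 0, -0.4, 2.6, 0, 0, 0, 10, 0, 0, 1, 0, 0, 0, 10, 0, 0, 0, 0, 0, 0, 10, 0, 0, 0, 0, 0, 0, 10])

```text
time: 5.95
position: [0.4621, 0.1684, 0.2022]
ee_rot: [-0.452, 0.551, 0.424, 0.559]
wrist_force: [2.4, -2.6, -2.6]
grip_width: 0.0243
```

```bash
python3 -c "
from h import *
plan(-205,1);look('t5')"
```

```text
t 5.95 ang -204.68 r 0.1072 z 0.2022 F [ 2.4 -2.6 -2.6] w 0.0243
[-0.1  4.6  1.6]
[287.35126582 244.85443038] [278 236  19  19 316] [0.4728 0.0656 0.163 ] 0.0994 -145.43 off mm [0.33192085 0.50714925]
```

View pics/t5z.png

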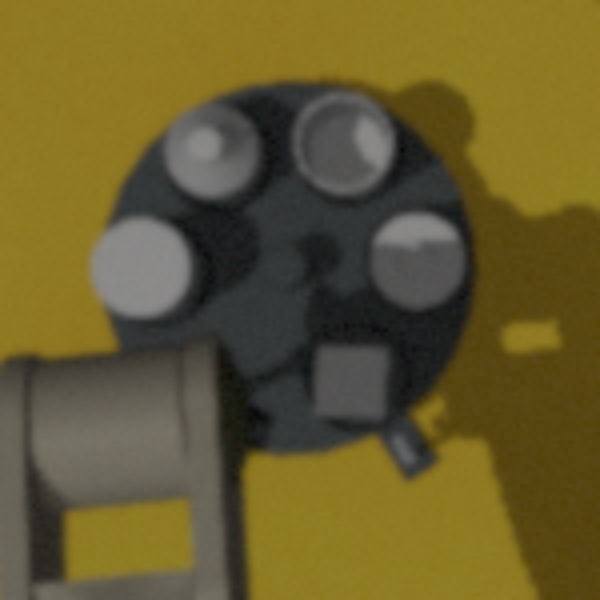

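>>> jog_arm(increments=[0, 0, 0, 0, 0, 0, 10, 0, 0, 0, 0, 0, 0, 10, 0, 0, 0, 0, 0, 0, 10, 0, 0, 0, 0, 0, 0, 10, 0, 0, 0, 0, 0, 0, 10])

```text
time: 6.5
position: [0.462, 0.1682, 0.2021]
ee_rot: [-0.452, 0.551, 0.424, 0.559]
wrist_force: [3.3, -3.2, -2.8]
grip_width: 0.0244
```

```bash
python3 -c "
from h import *
plan(-205,1);look('t6');c=cap('side','s6')
cv2.imwrite('pics/s6z.png',cv2.resize(c['pixels'][130:270,220:360],None,fx=4,fy=4));print(sensors.read_state()['dq'].round(4))"
```

```text
t 6.5 ang -204.54 r 0.1072 z 0.2021 F [ 3.3 -3.2 -2.8] w 0.0244
[-0.2  4.5  1.8]
[287.4591195  244.78616352] [279 236  18  19 318] [0.473  0.0653 0.163 ] 0.0994 -145.22 off mm [0.53258681 0.20752857]
[-0.0001  0.0001  0.0008 -0.0007 -0.0003  0.0007]
```

View pics/s6z.png

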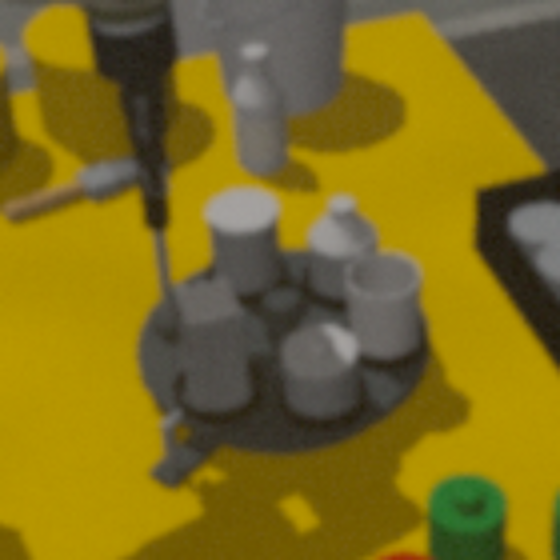

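The side picture shows the knob held in the fingers at about (155,215). The square tin stands behind the pointer at about (210,345), and all four tins are upright in their rings.

```bash
python3 -c "
from bench import job_done
print(job_done())"
```

```text
the job is handed in; nothing more can be done
None
```

I gripped the crank knob from above, turned the table about 60° clockwise and handed the job in at about 6.5 s, still holding the knob.

- **Position:** the last top view puts the square tin about 0.6 mm from the front place, at −145.2° against −145.3° for the pointer. This rests on camera calibration good to about 2 mm.
- **Stillness:** arm joint speeds were under 0.001 rad/s. The tin moved about 0.2° between the last two top views, which were 0.5 s apart.
- **Grip:** the fingers stopped at 24.4 mm on the 26 mm knob with 40 N set. The wrist read about 5 N from the spring and the hold.
- **Tins and bystanders:** all four tins look upright in their rings, and the brush and solvent bottle look undisturbed. I did not measure the bystanders, and I did not look again at the screwdriver and putty tub, though the arm never went near them.
- **Disagreement:** the knob radius worked out from the arm pose shrank from 112 mm to about 107 mm during the turn. This is probably a small slip or shift of the knob within the pads, so I took the final angle from the camera instead.

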